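# Fit the nested lids on the steel tin, then lift the outer lid alone

### The arm

A 6-joint arm with a two-finger parallel gripper is mounted at the origin on the work surface. World frame = base frame: x ahead of the robot, y to its left, z up, the work surface at z = 0. Lengths are in m, angles in rad, forces in N, time in s.
With the tool pointing down it reaches from about 0.325 to 0.9 m from the base axis. Payload 6.1 kg.
Tool frame: the origin (TCP) lies on the centre line of the jaws, within the pads' length; the fingertips stand 11 mm ahead of it and the grasp point (between the pads) lies 8 mm behind it; y points along the fingers, x is the direction in which the jaws open and shut, and the axes are right-handed (so a half turn about y gives the same grasp; the last joint's range is limited). The gripper opens to 87 mm and grips with 3 to 60 N. Pads are 19 mm wide; open, the fingers measure 117 mm over their backs; the gripper's body (75 mm by 190 mm) begins 51 mm behind the grasp point.
Start: joints at [1.05, 0.22, 1.526, -0, 1.395, -0.126], TCP at [0.24, 0.577, 0.234] pointing down, gripper open.
Joint ranges: [-2.98, 2.98], [-0.91, 2.08], [0.09, 2.57], [-1.24, 4.39], [0.2, 2.65], [-2.68, 2.68]. Speed limits (rad/s): [2.57, 2.57, 3.01, 3.14, 3.14, 3.14].

### API

Orientations are given as a unit quaternion [w, x, y, z].
In Python, from cell import ctrl, cams, finder gives the robot as it stands.
- The arm moves only by the tool step_arm, never from a script. Its argument "motion" is a list of rows, each a list of 2 entries, a list of its own where there are three numbers: the shift along the tool's x, y, z in mm, then the turn about the tool's y in rad. A call has 1 to 10 rows; each row shifts and turns the commanded pose from where the row before left it, along the tool's axes as they then stand; what a row does not reach is not made up. A row lasts 1/10 s, in which the tool goes at most 50 mm and 8.59 degrees, less where a joint would pass 70% of its speed; a pose out of reach is approached as far as the arm can. A call with a gripper value outside its range is refused whole. "jaw" is the gripper's target within -1 to 1 (shut at 1, half-way at 0, fully open at -1), set as the call begins (left out, the last holds). The fingers move at their own pace and stop on an object; the grip force is fixed at half the most. Time passes only in rows, so rows that do not move let the fingers close. It gives the time, the measured TCP pose, the force and the opening at its end, in the units of the state.
- ctrl.get_state(): the state, without advancing time (a new reading comes with each control period).
- cams.capture(name): name is "side" or "top"; returns a dict with "img" (384x512x3 uint8, blue, green, red), "depth" (384x512 float32, m along the optical axis (not along the pixel's ray), 0 where there is no reading), "fx", "fy", "cx", "cy" (pixels), "position" and "rotation" of the camera in the world. Camera axes: x right, y up, looking along -z (the intrinsics and any distortion apply to the point x, -y, -z); pixel columns grow to the right and rows downward; lengths in m; the calibration is good to about 2 mm. A picture is of the moment at which its call begins.
- ctrl.job_done(): hands the job in, once; it reports no verdict.
Trained networks look in a picture, given as the dict that the camera call returned (one of the last four; its "shot" number tells which), for a name from the list of things; names that differ only in an ending like _2 or _b are one class to them, and where a whole thing is asked for, a point or a joint stands for the part that bears it (a point fixed in the world has none). Each returns a list of dicts, best first, with "confidence" (0 to 1); they miss things now and then, are a little off and sometimes report something else, mostly with a low value. They report only what shows in the picture. A call takes as long as a camera call. They do not tell look-alikes from the thing itself.
- finder.masks_of(picture, name): "region" (384x512 bool, what is visible of it) and "pixel" ([column, row] in pixels, amid what is visible of it).
- finder.place_of(picture, name): "pixel" ([column, row] in pixels: a listed point, or the origin of a listed thing).
The state is a dict: "t": time; "joints": joint angles; "dq": joint speeds; "joint_efforts": joint torques, N m; "ee_pos": TCP position; "ee_rot": TCP orientation; "ft_force": force on the tool from outside, world axes, zero at the start; "torque": the same for the moment, N m; "opening": finger opening in m.
Only numpy, scipy, OpenCV 4.12 (cv2) and the standard library are available. Lean on these libraries where they do the work, as an engineer would, in place of code of your own. Each camera call takes 0.05 s, during which the arm holds its last target.

### The job

The washed pill tin on the shelf is to air out with only its perforated inner lid on. Pick up the nested pair of lids from the wooden spoon rest by the inner lid's wide rim, so that the outer lid rides along on top, lower the pair together onto the open tin until the inner lid sits fully home, and let go; then take the outer lid by its knob and lift it alone, straight up, leaving the inner lid seated. Finish still holding the outer lid level over the tin, at least 5 cm above where it sat, without moving the tin off its spot or disturbing the dish, vial or thermometer.

Things in the scene. Friction and masses are not known exactly. Their poses are not given: they have to be found in the camera images.
- tin: Loose open round steel tin without its lids, standing upright on the shelf: 50 mm outside diameter, 45 mm inside diameter, 60 mm high, 4 mm floor, about 0.25 kg (it can be pushed along or tipped). Origin: centre of its underside; z up.
- tin_mouth (a point): Centre of the tin's open mouth, on the axis at the top edge, 60 mm above the shelf. z along the tin's axis (up).
- rest: Wooden spoon rest, fixed to the shelf: round shallow dish 90 mm across whose floor is 14 mm and whose edge is 15.5 mm above the shelf, with a neck 36 mm wide and 16.5 mm high reaching to 106 mm from the dish's centre along its +x. Origin: centre of the dish's underside. At the start the nested lids stand on the dish's floor, within 10 mm of its centre.
- inner_lid: Loose steel inner lid, 38 mm high, 0.08 kg, held by its weight alone. From its foot up: tapered plug 20 mm deep, 41.6 mm across (33 mm at the foot), which goes into the tin; knurled rim band 56 mm across, 12 mm high, overhanging the tin by 3 mm all round and resting on its edge; raised perforated top 36 mm across, 6 mm high, covered by the outer lid. Origin: centre of its foot; z up.
- inner_rim (a point): Centre of the inner lid's rim band, on its axis half-way up the band: 26 mm above the plug's foot, 40 mm above the shelf at the start. The band (56 mm across, 12 mm high) is where to grip the pair. With the lid fully home this point stands 6 mm above tin_mouth. z along the lid's axis (up).
- outer_lid: Loose steel outer lid, 31 mm high, 0.05 kg: a cap 48 mm across, 10 mm high, standing loosely on the inner lid's rim band around the perforated top (2 mm play all round), with a knob 21 mm high on it: neck 12 mm across for the lowest 4 mm, head 18 mm across from 6 to 19 mm above the cap. Origin: centre of the cap's lower edge; z up.
- outer_knob (a point): A point on the outer lid's axis, inside the knob's head: 21 mm above the cap's lower edge, 11 mm above the cap's top, 10 mm below the top of the knob. Nested, it stands 27 mm above inner_rim; with the pair fully home on the tin it is 93 mm above the shelf. z along the lid's axis (up).
- dish: Bystander: loose round glass dish, 90 mm across, 28 mm high. Origin: centre of its underside.
- vial: Bystander: loose closed amber glass vial, 28 mm diameter, 58 mm high, standing. Origin: centre of its underside.
- thermometer: Bystander: loose blue digital thermometer standing on the shelf, 64 mm wide, 72 mm high, 34 mm deep at its foot. Origin: centre of its underside.
Mind the look-alikes: they are no part of the job. What is shaped like the inner_lid but orange or yellow is not meant.

How it is judged:
On the way, in this order (a step that is already met when the one before it is completed fails the run):
1. the two lids, still nested, are lifted together, held by the inner lid (z of outer_knob in the frame of inner_rim between 0.024 and 0.03 m and horizontal distance between outer_knob and inner_rim below 0.005 m and height (world z) of inner_rim above 0.075 m and contact force between inner_lid and the fingers above 0.5 N), for 0.1 s.
2. the pair is lowered onto the tin: the inner lid fully home, the outer lid still nested on it, and the inner lid let go (horizontal distance between inner_rim and tin_mouth below 0.003 m and z of inner_rim in the frame of tin_mouth between 0.003 and 0.0085 m and angle between the z axis of inner_rim and the z axis of tin_mouth, either way round below 0.08 rad and z of outer_knob in the frame of inner_rim between 0.024 and 0.03 m and horizontal distance between outer_knob and inner_rim below 0.005 m and contact force between inner_lid and the fingers below 0.05 N), for 0.2 s.
3. the outer lid alone is lifted off, the inner lid staying home in the tin (horizontal distance between inner_rim and tin_mouth below 0.003 m and z of inner_rim in the frame of tin_mouth between 0.003 and 0.0085 m and angle between the z axis of inner_rim and the z axis of tin_mouth, either way round below 0.08 rad and height (world z) of outer_knob above 0.113 m and contact force between outer_lid and the fingers above 0.5 N), for 0.1 s.
At the end, for the whole second after the job is handed in: Tin upright, within 30 mm of its start; inner lid home in it (rim on the tin's edge, within 3 mm, 0.08 rad); outer lid in the fingers, level within 0.2 rad, touching neither inner lid nor tin, knob point over 140 mm high (47 mm above where it sat) and within 40 mm of the tin's axis (horizontal distance between inner_rim and tin_mouth below 0.003 m and z of inner_rim in the frame of tin_mouth between 0.003 and 0.0085 m and angle between the z axis of inner_rim and the z axis of tin_mouth, either way round below 0.08 rad and angle between tin_mouth's own z axis and vertical below 0.05 rad and height (world z) of tin_mouth between 0.057 and 0.063 m and distance of tin_mouth from where it was at the start of the episode below 0.03 m and height (world z) of outer_knob above 0.14 m and horizontal distance between outer_knob and tin_mouth below 0.04 m and angle between outer_knob's own z axis and vertical below 0.2 rad and contact force between outer_lid and the fingers above 0.5 N and contact force between outer_lid and inner_lid below 0.05 N and contact force between outer_lid and tin below 0.05 N); the arm keeps its last pose, push and grip.
It fails at once if the lids come apart while the inner lid is not home in the tin (lifted apart early, or the inner lid pulled up with or after the outer one) ((z of outer_knob in the frame of inner_rim above 0.033 m or distance between outer_knob and inner_rim above 0.036 m) and (horizontal distance between inner_rim and tin_mouth above 0.004 m or z of inner_rim in the frame of tin_mouth above 0.01 m)).
It fails at once if the inner lid is dropped: out of the fingers over the tin while still more than 12 mm above its seat (horizontal distance between inner_rim and tin_mouth below 0.06 m and z of inner_rim in the frame of tin_mouth above 0.018 m and contact force between inner_lid and the fingers below 0.01 N).
It fails at once if the tin is pushed more than 30 mm or tipped (distance of tin_mouth from where it was at the start of the episode above 0.03 m or angle between tin_mouth's own z axis and vertical above 0.25 rad).
It fails at once if the dish, vial or thermometer is disturbed (moved more than 20 mm or tipped) (distance of any of dish, vial, thermometer from where it was at the start of the episode above 0.02 m or angle between any of dish, vial, thermometer's own z axis and vertical above 0.35 rad).
It also fails if it takes over 51 s, if anything falls off the work surface, if the arm or the gripper's body presses on something with over 40 N, if the wrist force passes 120 N, or if a joint passes its speed limit or range.

## Working session

There is one attempt and no reset: what is moved stays moved. The work goes in short steps, Python scripts to look and compute and a tool call to move; the robot and the scene stay as the last step left them, time stands still between calls to the robot, and variables do not carry over. Pictures are saved under pics/ and viewed, and the job is handed in when it is done.

Besides the shell and the picture viewer there is one more tool, called after ">>>" as name([rows], argument=value, ...), one row to a line, values as JSON. step_arm: Moves the arm, as the interface text tells. Its arguments: {"type":"object","properties":{"motion":{"type":"array","items":{"type":"array"}},"jaw":{"type":"number"}},"required":["motion"]}

```bash
mkdir -p pics; ls; python3 - <<'E'
from cell import ctrl,cams,finder
import cv2
print(ctrl.get_state())
for n in("side","top"):
    p=cams.capture(n); cv2.imwrite(f"pics/{n}0.png",p["img"])
    print(n,p["position"],p["rotation"],p["fx"],p["fy"],p["cx"],p["cy"],[k for k in p])
    for o in("tin","tin_mouth","rest","inner_lid","inner_rim","outer_lid","outer_knob","dish","vial","thermometer"):
        print(o,[(r["pixel"],round(r["confidence"],2)) for r in finder.place_of(p,o)])
E
```

```text
pics
{'t': 0.0, 'joints': array([ 1.04989375e+00,  2.21237990e-01,  1.52763222e+00, -7.05088947e-06,
        1.39468581e+00, -1.26092883e-01]), 'dq': array([-0.00050794,  0.00071772, -0.0001574 , -0.00140066, -0.00091446,
       -0.00120431]), 'joint_efforts': array([ 1.57146537e-04, -4.94618368e+01, -3.87378001e+01,  6.99304068e-02,
        5.72526176e-02, -1.79715671e-04]), 'ee_pos': array([0.2400925 , 0.57638742, 0.23241871]), 'ee_rot': array([-0.58803997,  0.58866307,  0.39160666, -0.3928473 ]), 'ft_force': array([-0.10565747,  0.61974109,  0.41563986]), 'torque': array([ 0.04350971,  0.04240234, -0.03905126]), 'opening': 0.08733381093092583}
side [ 0.19587225 -0.65850984  0.70818567] [ 0.8766796   0.42815173 -0.08618237 -0.2017215 ] 459.57510401415226 459.57510401415226 257.94009329579995 187.76722030800923 ['img', 'depth', 'fx', 'fy', 'cx', 'cy', 'position', 'rotation', 'shot']
tin [([231.2, 192.3], 0.71)]
tin_mouth [([229.9, 174.1], 0.68)]
rest [([272.1, 292.8], 0.6)]
inner_lid [([222.0, 264.3], 0.85), ([267.2, 289.8], 0.74), ([206.4, 318.2], 0.69)]
inner_rim [([222.2, 256.4],
[... 233 characters left out ...]
8.1], 0.92)]
top [0.35791795 0.09818876 0.79346505] [-0.6593189  -0.07378119  0.08043958  0.74389811] 359.20788703719313 359.20788703719313 255.91931438312517 193.10003755792292 ['img', 'depth', 'fx', 'fy', 'cx', 'cy', 'position', 'rotation', 'shot']
tin [([216.5, 211.1], 0.43)]
tin_mouth [([214.6, 209.4], 0.56)]
rest [([368.1, 217.1], 0.87)]
inner_lid [([319.1, 248.5], 0.8), ([374.1, 275.8], 0.6), ([364.4, 222.0], 0.48)]
inner_rim [([379.4, 277.1], 0.79), ([318.3, 245.5], 0.75), ([369.8, 219.1], 0.66), ([371.8, 217.0], 0.22)]
outer_lid [([369.5, 221.7], 0.85)]
outer_knob [([374.7, 219.0], 0.98)]
dish [([125.6, 234.9], 0.61)]
vial [([292.7, 204.8], 0.45)]
thermometer [([275.7, 117.1], 0.95)]
```

View pics/side0.png

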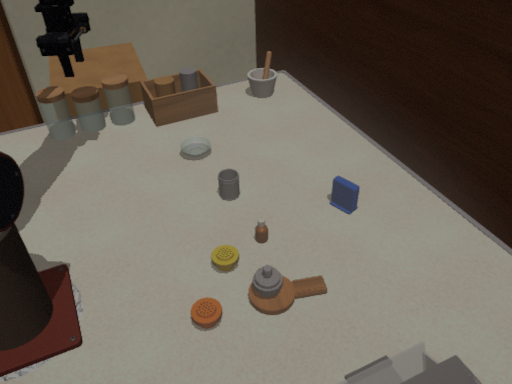

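View pics/top0.png

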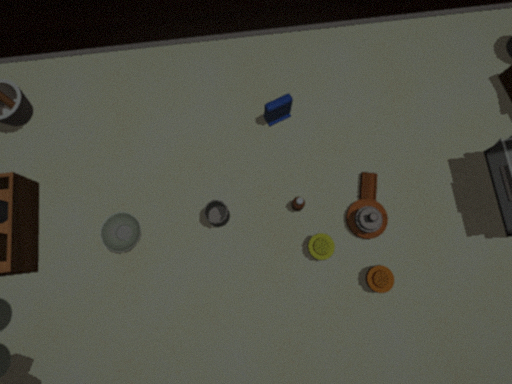

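The side view shows the tin at (229,185), the nested steel lids on the rest at (268,283), the vial at (261,231), and the yellow and orange look-alikes at (225,257) and (206,312). The top view agrees. Next I measure positions.

```bash
cat > h.py <<'E'
from cell import ctrl,cams,finder
import cv2,numpy as np
from scipy.spatial.transform import Rotation as R
from scipy.optimize import least_squares
def rot(q): return R.from_quat([q[1],q[2],q[3],q[0]])
def ray(p,px):
    d=np.array([(px[0]-p["cx"])/p["fx"],-(px[1]-p["cy"])/p["fy"],-1.])
    return np.array(p["position"]),rot(p["rotation"]).apply(d)
def atz(p,px,z):
    o,d=ray(p,px); return o+d*(z-o[2])/d[2]
def proj(p,X):
    c=rot(p["rotation"]).inv().apply(np.atleast_2d(X)-p["position"])
    return np.c_[p["cx"]+p["fx"]*c[:,0]/-c[:,2],p["cy"]-p["fy"]*c[:,1]/-c[:,2]]
def cloud(p):
    v,u=np.nonzero(p["depth"]>0); z=p["depth"][v,u]
    c=np.c_[(u-p["cx"])/p["fx"]*z,-(v-p["cy"])/p["fy"]*z,-z]
    return rot(p["rotation"]).apply(c)+p["position"],u,v
def tri(obs):
    A=np.zeros((3,3));b=np.zeros(3)
    for p,px in obs:
        o,d=ray(p,px);d=d/np.linalg.norm(d);M=np.eye(3)-np.outer(d,d);A+=M;b+=M@o
    return np.linalg.solve(A,b)
def circ(P,r=None):
    c0=P[:,:2].mean(0)
    f=lambda x:np.hypot(P[:,0]-x[0],P[:,1]-x[1])-(r if r else x[2])
    s=least_squares(f,[*c0,r or .025],loss="soft_l1",f_scale=.001); return s.x
E
python3 - <<'E'
from h import *
H=dict(tin=0,tin_mouth=.06,rest=0,inner_rim=.04,outer_lid=.046,outer_knob=.067,dish=0,vial=0,thermometer=0)
ps={n:cams.capture(n) for n in("side","top")}
for o,z in H.items():
    for n,p in ps.items():
        for r in finder.place_of(p,o):
            if r["confidence"]>.4: print(o,n,np.round(r["pixel"],1),np.round(atz(p,r["pixel"],z)[:2],4),round(r["confidence"],2))
for o in("inner_lid","outer_lid","tin","rest","vial","dish","thermometer"):
    for n,p in ps.items():
        C,u,v=cloud(p);idx=np.full((384,512),-1);idx[v,u]=range(len(u))
        for r in finder.masks_of(p,o):
            if r["confidence"]<.4: continue
            i=idx[r["region"]];i=i[i>=0];P=C[i];P=P[P[:,2]>.005]
            if len(P)<5: print(o,n,"few",r["pixel"]);continue
            print("M",o,n,r["pixel"],len(P),"mean",P.mean(0).round(4),"lo",np.percentile(P,2,axis=0).round(4),"hi",np.percentile(P,98,axis=0).round(4),round(r["confidence"],2))
            if o=="tin":
                T=P[P[:,2]>.05];print("  rim",len(T),circ(T).round(4),T[:,2].max())
            if o=="outer_lid":
                T=P[P[:,2]>.060];print("  knob",len(T),T.mean(0).round(4),circ(P[(P[:,2]<.06)]).round(4))
E
```

```text
tin side [228.3 194.5] [0.4904 0.17  ] 0.69
tin top [219.9 218.2] [0.4861 0.1666] 0.89
tin_mouth side [230.  172.5] [0.5009 0.1752] 0.85
tin_mouth top [213.7 210.4] [0.4942 0.1725] 0.72
rest side [271.7 298.9] [ 0.4438 -0.1599] 0.83
rest top [366.8 217.6] [ 0.4481 -0.1584] 0.74
inner_rim side [204.7 310.6] [ 0.3126 -0.1586] 0.95
inner_rim side [223.1 256.3] [ 0.3903 -0.0522] 0.65
inner_rim side [269.  283.4] [ 0.4412 -0.154 ] 0.62
inner_rim top [366.8 218.4] [ 0.4419 -0.1451] 0.73
inner_rim top [320.6 247. ] [ 0.3944 -0.0388] 0.71
inner_rim top [379.1 276.3] [ 0.3215 -0.1479] 0.7
outer_lid side [268.4 276.1] [ 0.4458 -0.1424] 0.9
outer_lid side [269.4 289. ] [ 0.4339 -0.1705] 0.67
outer_lid top [371.9 220. ] [ 0.4366 -0.1532] 0.57
outer_knob side [269.5 269.8] [ 0.4464 -0.1462] 0.62
outer_knob top [372.5 217.1] [ 0.4401 -0.1484] 0.7
outer_knob top [361.7 220. ] [ 0.4369 -0.1255] 0.56
dish side [198.2 150.2] [0.4902 0.3901] 0.61
vial top [297.  207.1] [ 0.4903 -0.0076] 0.51
thermometer side [341.8 204.3] [0.7168 0.0141] 0.93
thermometer side [268.2 281.5] [ 0.4567 -0.1188] 0.7
thermom
[... 2059 characters left out ...]
-0.0041  0.0585] 0.75
M dish side [194.9, 141.6] 488 mean [0.4829 0.39   0.0186] lo [0.4404 0.338  0.0056] hi [0.5186 0.4206 0.0306] 0.88
M dish top [121.1, 232.6] 1169 mean [0.4807 0.385  0.0167] lo [0.439  0.3398 0.0056] hi [0.5188 0.4201 0.0281] 0.87
M dish top [367.1, 204.1] 1158 mean [ 0.4734 -0.1573  0.0132] lo [ 0.4054 -0.1929  0.0088] hi [ 0.544  -0.1116  0.017 ] 0.7
M thermometer side [342.1, 193.9] 739 mean [0.71   0.0018 0.0444] lo [ 0.6964 -0.0228  0.0058] hi [0.7306 0.0331 0.0739] 0.74
M thermometer top [277.1, 109.2] 549 mean [0.7084 0.0109 0.0519] lo [ 0.6961 -0.0198  0.007 ] hi [0.7272 0.0402 0.0724] 0.83<stdin>:19: RuntimeWarning: Mean of empty slice.
  ret = um.true_divide(
```

```bash
cat >> h.py <<'E'
def tool():
    s=ctrl.get_state(); Rm=rot(s["ee_rot"]).as_matrix(); return s,np.array(s["ee_pos"]),Rm
def delta(target):
    s,p,Rm=tool(); return (Rm.T@(np.array(target)-p)*1000).round(1)
E
python3 - <<'E'
from h import *
s,p,Rm=tool(); print(p,Rm.round(4))
t=np.degrees(np.arctan2(Rm[1,0],Rm[0,0]));print("x axis yaw",t)
print(delta([.4395,-.1475,.2]))
E
```

```text
[0.24035819 0.57691853 0.23352775] [[ 0.3845 -0.     -0.9231]
 [ 0.9231 -0.      0.3845]
 [-0.     -1.      0.    ]]
x axis yaw 67.38429442082212
[-592.1   33.5 -462.4]
```

>>> step_arm([
  [[0,0,0],-0.13],
  [[0,0,0],-0.13],
  [[0,0,0],-0.135],
  [[0,0,-20],0],
  [[-20,0,-35],0],
  [[-35,0,-30],0],
  [[-40,0,-25],0],
  [[-42,0,-20],0],
  [[-42,0,-20],0],
  [[-42,0,-20],0],
], jaw=-1)

```text
t: 3.8
ee_pos: [0.4121, 0.3537, 0.2337]
ee_rot: [-0.501, 0.501, 0.499, -0.499]
ft_force: [0.9, 1.3, 0.8]
opening: 0.0871
```

>>> step_arm([
  [[-48,0,-3],0],
  [[-48,0,-3],0],
  [[-48,0,-3],0],
  [[-48,0,-3],0],
  [[-48,0,-3],0],
  [[-48,0,-3],0],
  [[-48,0,-3],0],
  [[-48,0,-3],0],
  [[-48,0,-3],0],
  [[-40,0,-2],0],
])

```text
t: 4.8
ee_pos: [0.4396, -0.1196, 0.2342]
ee_rot: [-0.501, 0.502, 0.499, -0.499]
ft_force: [0.7, 0.7, -0.6]
opening: 0.0866
```

```bash
python3 - <<'E'
from h import *
s,p,Rm=tool(); print(s["t"],p,Rm.round(4), delta([.4395,-.1475,.032]))
E
```

```text
4.8 [ 0.43956621 -0.11964096  0.23415233] [[ 0.0046  0.0012 -1.    ]
 [ 1.     -0.0013  0.0046]
 [-0.0012 -1.     -0.0012]] [-2.760e+01  2.022e+02  2.000e-01]
```

>>> step_arm([
  [[-27,40,0],0],
  [[0,40,0],0],
  [[0,30,0],0],
  [[0,0,0],0],
  [[0,0,0],0],
])

```text
t: 5.3
ee_pos: [0.4396, -0.1437, 0.124]
ee_rot: [0.501, -0.5, -0.499, 0.5]
ft_force: [0.4, -0.2, 1.0]
opening: 0.0871
```

```bash
python3 - <<'E'
from h import *
s,p,Rm=tool(); print(s["t"],p)
print(delta([.4395,-.1475,.032]))
for n in("side","top"):
    p=cams.capture(n); cv2.imwrite(f"pics/{n}1.png",cv2.resize(p["img"][150:350,150:450],None,fx=2.5,fy=2.5))
E
```

```text
5.3 [ 0.43961077 -0.14365481  0.12403575]
[-3.9 92.   0.1]
```

View pics/side1.png

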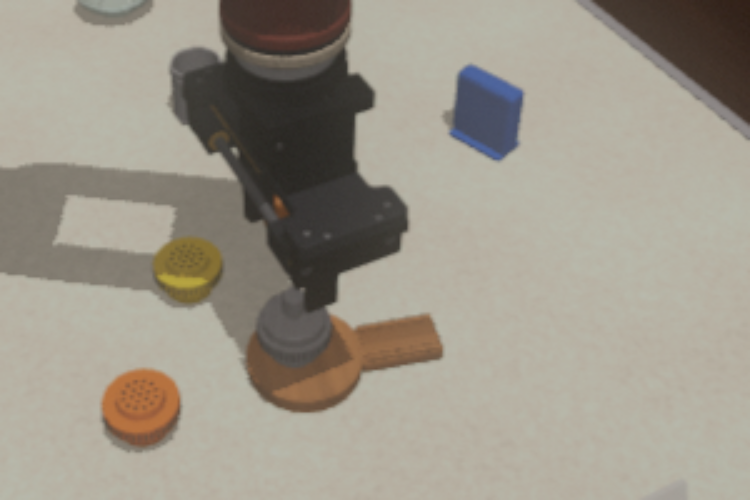

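The gripper (jaws along world y) hangs over the nested lids, with the nearer finger at (320,285) in the crop and the lids at (293,325). It is clear of the rest's neck, so I go down.

>>> step_arm([
  [[-4,30,0],0],
  [[0,30,0],0],
  [[0,20,0],0],
  [[0,12,0],0],
  [[0,0,0],0],
  [[0,0,0],0],
])

```text
t: 6.0
ee_pos: [0.4407, -0.1476, 0.033]
ee_rot: [-0.499, 0.501, 0.5, -0.5]
ft_force: [0.2, 0.0, -0.4]
opening: 0.0871
```

```bash
python3 - <<'E'
from h import *
s,p,Rm=tool(); print(s["t"],p,s["ft_force"])
for n in("side","top"):
    p=cams.capture(n); cv2.imwrite(f"pics/{n}2.png",cv2.resize(p["img"][200:350,200:400],None,fx=4,fy=4))
E
```

```text
6.0 [ 0.44074366 -0.14758148  0.03297915] [ 0.20461756  0.00321945 -0.42217488]
```

View pics/side2.png

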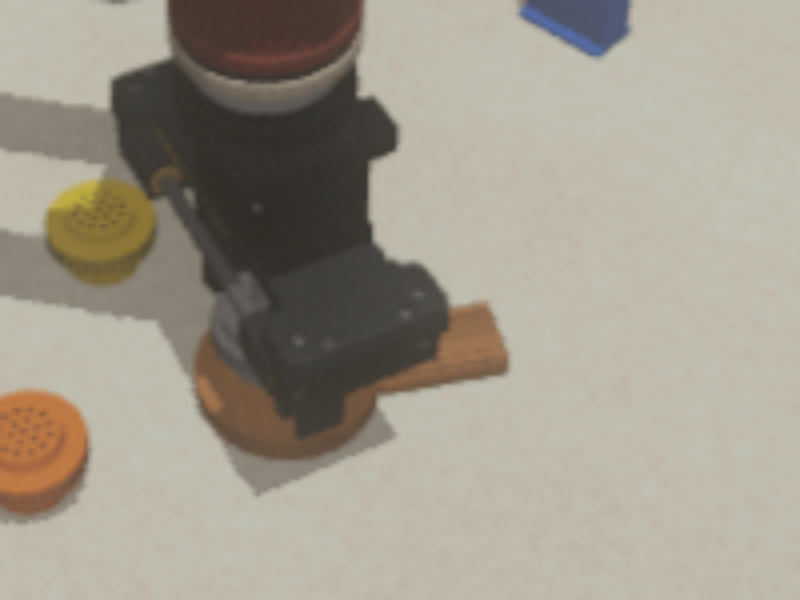

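The fingers straddle the lids, with the near finger at (320,400) and the lids at (235,325). There is no contact. Closing now; 1 mm lower is fine.

>>> step_arm([
  [[0,0.5,0],0],
  [[0,0,0],0],
  [[0,0,0],0],
  [[0,0,0],0],
  [[0,0,0],0],
  [[0,0,0],0],
  [[0,0,0],0],
  [[0,0,0],0],
], jaw=1)

```text
t: 6.9
ee_pos: [0.4396, -0.147, 0.0311]
ee_rot: [0.5, -0.5, -0.5, 0.5]
ft_force: [-0.2, 0.3, 0.9]
opening: 0.0547
```

>>> step_arm([
  [[0,-3,0],0],
  [[0,-6,0],0],
  [[0,-10,0],0],
  [[0,-15,0],0],
  [[0,-20,0],0],
  [[0,-20,0],0],
  [[0,-15,0],0],
  [[0,-8,0],0],
  [[0,-3,0],0],
  [[0,0,0],0],
])

```text
t: 7.9
ee_pos: [0.4396, -0.1471, 0.1313]
ee_rot: [-0.5, 0.5, 0.5, -0.5]
ft_force: [-0.2, -0.8, -1.2]
opening: 0.0549
```

```bash
python3 - <<'E'
from h import *
s,p,Rm=tool(); print(s["t"],p,s["ft_force"],s["opening"])
for n in("side","top"):
    p=cams.capture(n); cv2.imwrite(f"pics/{n}3.png",cv2.resize(p["img"][150:350,150:400],None,fx=3,fy=3))
    for o in("inner_rim","outer_knob"):
        for r in finder.place_of(p,o): print(n,o,r["pixel"],r["confidence"])
E
```

```text
7.9 [ 0.43956952 -0.14707842  0.1312546 ] [-0.20604112 -0.82427873 -1.20951691] 0.05492718333143061
side inner_rim [203.5, 309.5] 0.69
side inner_rim [221.7, 254.5] 0.6
side inner_rim [267.8, 245.1] 0.49
top inner_rim [322.2, 245.9] 0.96
top inner_rim [381.5, 280.6] 0.67
top outer_knob [391.0, 212.0] 0.51
```

View pics/side3.png

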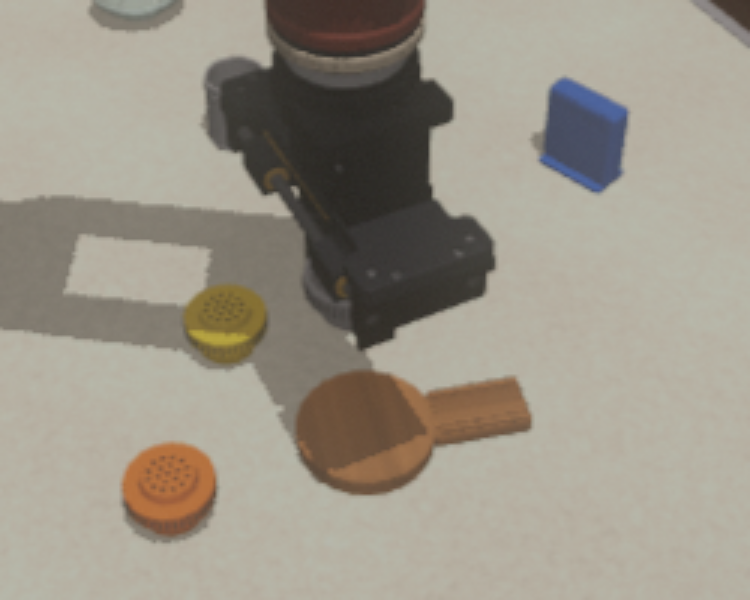

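View pics/top3.png

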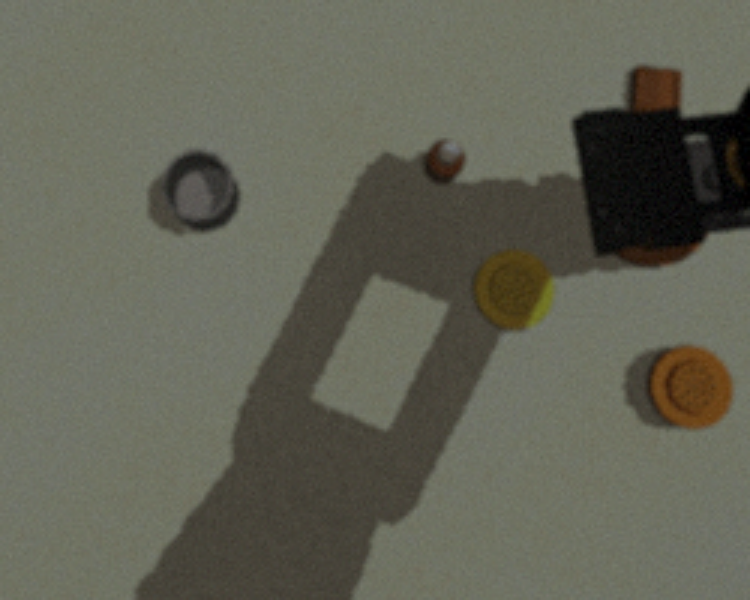

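```bash
python3 - <<'E'
from h import *
for n in("top","side"):
  for k in range(3):
    p=cams.capture(n);C,u,v=cloud(p)
    P=C[(abs(C[:,0]-.491)<.04)&(abs(C[:,1]-.17)<.04)&(C[:,2]>.008)&(C[:,2]<.068)]
    P=P[np.hypot(P[:,0]-.491,P[:,1]-.17)<.03]
    T=P[P[:,2]>.056]
    f=lambda x:(lambda r:np.where(abs(r-.025)<abs(r-.0225),r-.025,r-.0225))(np.hypot(P[:,0]-x[0],P[:,1]-x[1]))
    s=least_squares(f,[.491,.17],loss="soft_l1",f_scale=.001)
    g=lambda x:np.hypot(T[:,0]-x[0],T[:,1]-x[1])-.02375
    s2=least_squares(g,[.491,.17],loss="soft_l1",f_scale=.001)
    print(n,len(P),s.x.round(4),s.cost,len(T),s2.x.round(4),T[:,2].max().round(4))
    # dark rim in image: minAreaRect of tin colour
    if k==0:
        cv2.imwrite(f"pics/{n}4.png",cv2.resize(p["img"][160:230,190:260],None,fx=8,fy=8,interpolation=cv2.INTER_CUBIC))
        th=np.linspace(0,2*np.pi,48)
        im=cv2.resize(p["img"][160:230,190:260],None,fx=8,fy=8,interpolation=cv2.INTER_CUBIC)
        for c,col in(((.492,.1705),(0,0,255)),):
            for z in(0,.06):
                q=(proj(p,np.c_[c[0]+.025*np.cos(th),c[1]+.025*np.sin(th),0*th+z])-[190,160]+.5)*8
                cv2.polylines(im,[q.astype(int)],True,col,1)
        cv2.imwrite(f"pics/{n}5.png",im)
E
```

```text
top 288 [0.492  0.1707] 2.8095958228873224e-05 95 [0.4917 0.1706] 0.0617
top 292 [0.492  0.1706] 2.9093278337416748e-05 93 [0.4917 0.1706] 0.0615
top 289 [0.4919 0.1708] 2.7292559653052737e-05 95 [0.4917 0.1706] 0.063
side 218 [0.492  0.1702] 6.223357257612369e-05 59 [0.4923 0.1699] 0.0632
side 219 [0.4926 0.1694] 5.8910088231612246e-05 56 [0.492  0.1695] 0.0645
side 217 [0.4919 0.1704] 5.7647037356228596e-05 53 [0.4924 0.17  ] 0.0618
```

View pics/top5.png

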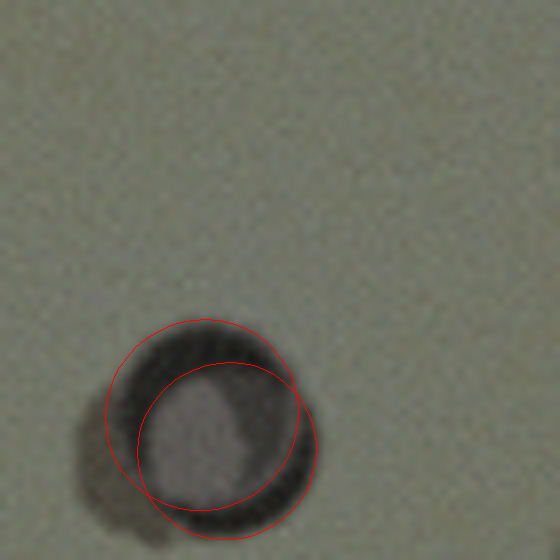

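View pics/side5.png

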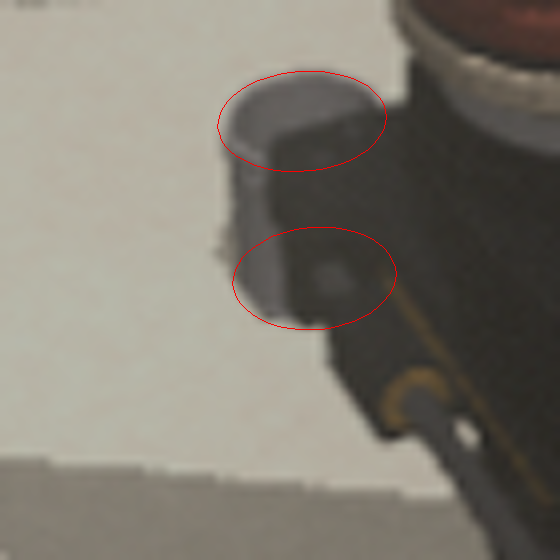

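>>> step_arm([
  [[8,0,-1],0],
  [[18,0,-3],0],
  [[28,0,-5],0],
  [[36,0,-6],0],
  [[40,0,-7],0],
  [[40,0,-7],0],
  [[40,0,-7],0],
  [[40,0,-6],0],
  [[32,0,-5],0],
  [[20,0,-3],0],
])

```text
t: 9.5
ee_pos: [0.4892, 0.1579, 0.1311]
ee_rot: [-0.5, 0.499, 0.501, -0.5]
ft_force: [0.2, 0.5, -1.5]
opening: 0.055
```

>>> step_arm([
  [[10,0,-2],0],
  [[5,0,0],0],
  [[0,0,0],0],
  [[0,0,0],0],
  [[0,0,0],0],
])

```text
t: 10.0
ee_pos: [0.4914, 0.169, 0.131]
ee_rot: [-0.5, 0.5, 0.5, -0.5]
ft_force: [-0.8, -0.3, -0.2]
opening: 0.0547
```

```bash
python3 - <<'E'
from h import *
for n in("side","top"):
    p=cams.capture(n); cv2.imwrite(f"pics/{n}6.png",cv2.resize(p["img"][100:240,150:310],None,fx=4.5,fy=4.5))
    for o in("inner_rim","outer_knob","outer_lid"):
        for r in finder.place_of(p,o): print(n,o,r["pixel"],r["confidence"])
s,p,Rm=tool(); print(s["t"],p,s["opening"],delta([.492,.1707,.0585]),Rm.round(3))
E
```

```text
side inner_rim [201.9, 307.2] 0.93
side inner_rim [224.8, 253.0] 0.83
side inner_rim [230.3, 146.7] 0.66
side outer_knob [223.9, 134.7] 0.6
side outer_lid [227.0, 142.8] 0.37
top inner_rim [376.2, 279.2] 0.71
top inner_rim [317.3, 246.8] 0.6
top inner_rim [213.7, 202.0] 0.39
top outer_lid [298.4, 204.1] 0.72
top outer_lid [213.5, 202.3] 0.36
10.4 [0.49150376 0.16980538 0.13105156] 0.054593356376506405 [ 0.9 72.6 -0.5] [[ 0.  0. -1.]
 [ 1.  0.  0.]
 [ 0. -1. -0.]]
```

View pics/side6.png

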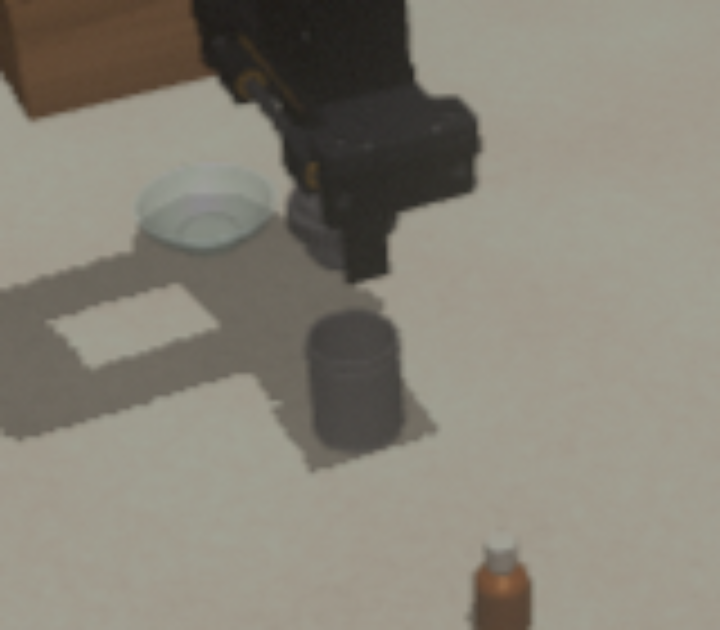

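View pics/top6.png

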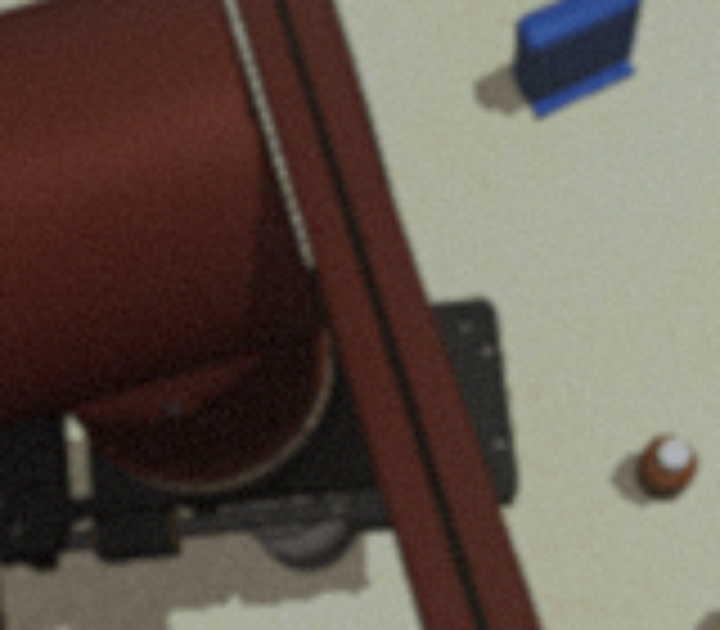

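```bash
python3 - <<'E'
from h import *
p=cams.capture("side");C,u,v=cloud(p);th=np.linspace(0,2*np.pi,72)
im=cv2.resize(p["img"][120:210,190:270],None,fx=7,fy=7,interpolation=cv2.INTER_CUBIC)
def dr(c,r,z,col):
    q=(proj(p,np.c_[c[0]+r*np.cos(th),c[1]+r*np.sin(th),0*th+z])-[190,120]+.5)*7
    cv2.polylines(im,[q.astype(int)],True,col,1)
s,t,Rm=tool();c=t[:2];g=t[2]+.008
dr(c,.028,g+.006,(0,0,255));dr(c,.028,g-.006,(0,0,255));dr(c,.024,g+.016,(0,255,255));dr(c,.0165,g-.026,(255,0,255))
dr((.492,.1707),.025,.06,(0,255,0));dr((.492,.1707),.025,0,(0,255,0))
cv2.imwrite("pics/side7.png",im); print(t)
for n in("side","top"):
    p=cams.capture(n);C,u,v=cloud(p)
    P=C[(np.hypot(C[:,0]-.4915,C[:,1]-.170)<.034)&(abs(C[:,2]-g)<.006)]
    P=P[abs(P[:,1]-.17)<.02]
    f=lambda x:np.hypot(P[:,0]-x[0],P[:,1]-.1698)-.028
    if len(P)>5: s=least_squares(f,[.4915],loss="soft_l1",f_scale=.001);print(n,len(P),s.x,P.min(0),P.max(0))
E
```

```text
[0.49150063 0.16987593 0.13106344]
side 35 [0.49260794] [0.46364148 0.15003776 0.13467613] [0.51533129 0.1811566  0.14497757]
top 29 [0.4921932] [0.46324442 0.15063153 0.13348792] [0.47765901 0.18295023 0.14505195]
```

View pics/side7.png

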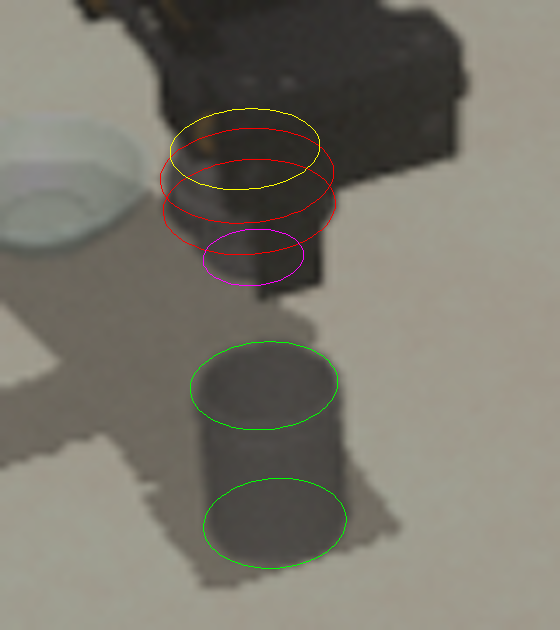

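The lid and tin overlays sit the same ~0.5–1 px left of the image, so they agree with each other. The lid is aligned within about 1 mm in x and needs +1 mm in y. Going down.

>>> step_arm([
  [[1,5,0],0],
  [[0,10,0],0],
  [[0,12,0],0],
  [[0,10,0],0],
  [[0,8,0],0],
  [[0,4,0],0],
  [[0,3,0],0],
  [[0,3,0],0],
  [[0,3,0],0],
  [[0,2,0],0],
])

```text
t: 11.55
ee_pos: [0.4917, 0.171, 0.0711]
ee_rot: [-0.5, 0.5, 0.5, -0.5]
ft_force: [-0.3, 0.3, -1.6]
opening: 0.0547
```

>>> step_arm([
  [[0,2,0],0],
  [[0,2,0],0],
  [[0,2,0],0],
  [[0,2,0],0],
  [[0,2,0],0],
  [[0,1,0],0],
  [[0,0,0],0],
  [[0,0,0],0],
])

```text
t: 12.35
ee_pos: [0.4915, 0.171, 0.0601]
ee_rot: [-0.5, 0.5, 0.5, -0.5]
ft_force: [-0.2, 0.4, -1.5]
opening: 0.0551
```

>>> step_arm([
  [[0,0.5,0],0],
  [[0,0.5,0],0],
  [[0,0.5,0],0],
  [[0,0,0],0],
  [[0,0,0],0],
])

```text
t: 12.85
ee_pos: [0.4915, 0.171, 0.0585]
ee_rot: [0.5, -0.5, -0.5, 0.5]
ft_force: [-0.3, -0.6, -1.6]
opening: 0.055
```

```bash
python3 - <<'E'
from h import *
print(*[(ctrl.get_state()["ee_pos"][2].round(4),ctrl.get_state()["ft_force"].round(1)) for _ in range(1)])
for n in("side",):
    p=cams.capture(n); cv2.imwrite(f"pics/{n}8.png",cv2.resize(p["img"][100:220,170:300],None,fx=5,fy=5,interpolation=cv2.INTER_CUBIC))
print(ctrl.get_state()["ee_pos"],ctrl.get_state()["ft_force"].round(1))
E
```

```text
(np.float64(0.0585), array([-0.3, -0.6, -1.6]))
[0.49148019 0.17096527 0.05854763] [-0.2 -0.9 -1.2]
```

View pics/side8.png

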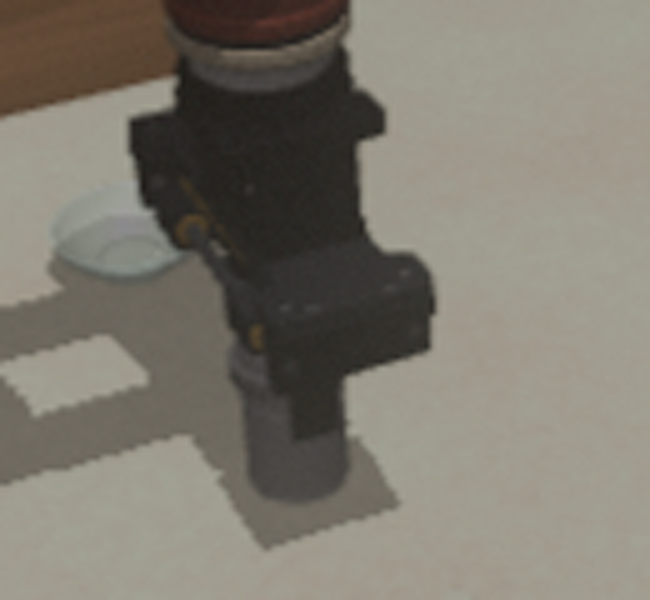

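The plug is inside the tin, with the band just above the edge at (255,375), and there is no contact force yet. I'll keep going in small steps.

>>> step_arm([
  [[0,0.5,0],0],
  [[0,0,0],0],
  [[0,0.5,0],0],
  [[0,0,0],0],
])

```text
t: 13.3
ee_pos: [0.4914, 0.1709, 0.0575]
ee_rot: [0.5, -0.5, -0.5, 0.5]
ft_force: [-0.1, -0.0, -2.2]
opening: 0.055
```

>>> step_arm([
  [[0,0.5,0],0],
  [[0,0,0],0],
  [[0,0,0],0],
])

```text
t: 13.6
ee_pos: [0.4915, 0.171, 0.0571]
ee_rot: [-0.5, 0.5, 0.5, -0.5]
ft_force: [-0.2, -0.4, -0.1]
opening: 0.0551
```

>>> step_arm([
  [[0,0.5,0],0],
  [[0,0,0],0],
  [[0,0,0],0],
])

```text
t: 13.9
ee_pos: [0.4916, 0.171, 0.057]
ee_rot: [-0.5, 0.5, 0.5, -0.5]
ft_force: [-2.9, 0.0, 6.0]
opening: 0.0548
```

>>> step_arm([
  [[0,0,0],0],
  [[0,0,0],0],
  [[0,0,0],0],
  [[0,0,0],0],
  [[0,0,0],0],
  [[0,0,0],0],
  [[0,0,0],0],
  [[0,0,0],0],
], jaw=-1)

```text
t: 14.7
ee_pos: [0.4915, 0.171, 0.0565]
ee_rot: [-0.5, 0.5, 0.5, -0.5]
ft_force: [0.2, 0.1, 0.2]
opening: 0.0868
```

```bash
python3 - <<'E'
from h import *
for n in("side",):
    p=cams.capture(n); cv2.imwrite(f"pics/{n}9.png",cv2.resize(p["img"][100:220,170:300],None,fx=5,fy=5,interpolation=cv2.INTER_CUBIC))
print(ctrl.get_state()["ee_pos"],ctrl.get_state()["ft_force"].round(1))
E
```

```text
[0.49149131 0.17095348 0.05654662] [-0.3 -0.5  0.8]
```

View pics/side9.png

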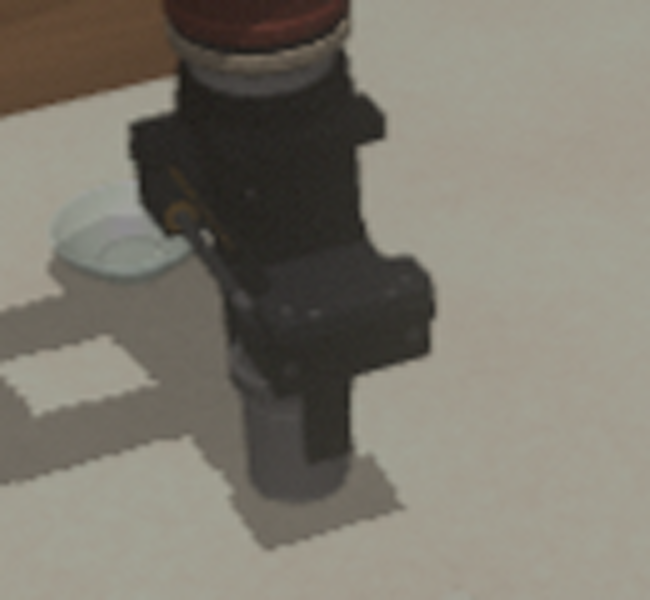

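Released. The band at (255,380) sits on the tin's edge. I go straight up with the jaws open to check.

>>> step_arm([
  [[0,-5,0],0],
  [[0,-10,0],0],
  [[0,-15,0],0],
  [[0,-20,0],0],
  [[0,-25,0],0],
  [[0,-25,0],0],
  [[0,-20,0],0],
  [[0,-10,0],0],
  [[0,0,0],0],
  [[0,0,0],0],
])

```text
t: 15.75
ee_pos: [0.4912, 0.1709, 0.1863]
ee_rot: [0.5, -0.5, -0.5, 0.5]
ft_force: [-0.0, 1.3, -0.4]
opening: 0.0872
```

```bash
python3 - <<'E'
from h import *
print(ctrl.get_state()["t"],ctrl.get_state()["ee_pos"])
th=np.linspace(0,2*np.pi,72)
for n in("side","top"):
    p=cams.capture(n); im=cv2.resize(p["img"][120:210,180:280],None,fx=6,fy=6,interpolation=cv2.INTER_CUBIC)
    cv2.imwrite(f"pics/{n}10.png",im)
    for o in("tin_mouth","inner_rim","outer_knob"):
        print(n,o,[(np.round(r["pixel"],1),round(r["confidence"],2)) for r in finder.place_of(p,o)])
    C,u,v=cloud(p);P=C[(np.hypot(C[:,0]-.492,C[:,1]-.171)<.034)&(C[:,2]<.108)]
    for a,b,r in((.01,.055,.025),(.062,.071,.028),(.074,.081,.024),(.089,.1,.009)):
        Q=P[(P[:,2]>a)&(P[:,2]<b)]
        if len(Q)>8:print(n,a,b,len(Q),circ(Q,r)[:2].round(4))
    K=P[np.hypot(P[:,0]-.492,P[:,1]-.171)<.022];print("zmax",np.sort(K[:,2])[-12:].round(4))
E
```

```text
15.75 [0.49122127 0.17091612 0.18632181]
side tin_mouth [(array([229.1, 172.8]), 0.95)]
side inner_rim [(array([222.8, 257. ]), 0.93), (array([203.3, 311.1]), 0.84), (array([226.4, 174. ]), 0.53)]
side outer_knob [(array([229.5, 162.4]), 0.68)]
side 0.01 0.055 305 [0.4928 0.1716]
side 0.062 0.071 71 [0.4926 0.1718]
side 0.074 0.081 61 [0.4928 0.1725]
side 0.089 0.1 25 [0.4923 0.1723]
zmax [0.1033 0.1034 0.1039 0.104  0.104  0.1041 0.1042 0.1043 0.1045 0.105
 0.1051 0.1052]
top tin_mouth [(array([215.4, 210.5]), 0.51)]
top inner_rim [(array([278.8, 114.3]), 0.75), (array([318.7, 244.1]), 0.69), (array([378.1, 277.9]), 0.67), (array([217.8, 214.3]), 0.43)]
top outer_knob [(array([215.4, 211.1]), 0.63)]
top 0.01 0.055 41 [0.4922 0.1709]
top 0.062 0.071 75 [0.4931 0.1711]
top 0.074 0.081 140 [0.4978 0.172 ]
zmax [0.1009 0.1013 0.1014 0.1017 0.1019 0.1021 0.1022 0.1023 0.1028 0.103
 0.1031 0.1033]
```

View pics/side10.png

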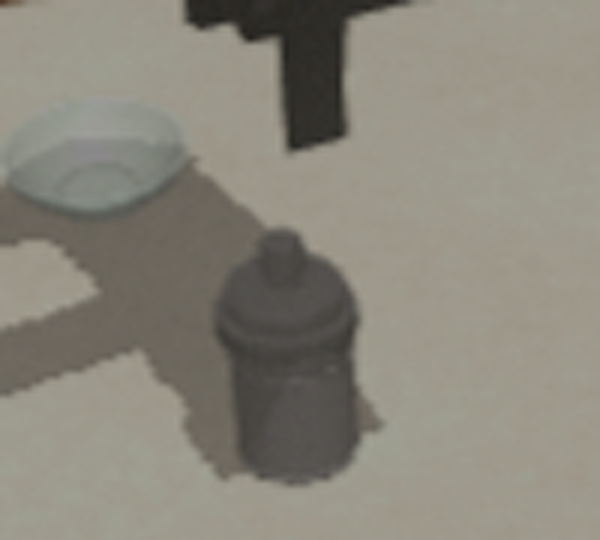

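The side view shows the lids nested and level on the tin, with the knob at (282,245), the band at (287,335) and the tin below. The knob top measures about 103 mm high, as expected when fully home. Next I take the knob with the fingertips a few mm above the cap.

>>> step_arm([
  [[0,12,-0.7],0],
  [[0,20,0],0],
  [[0,20,0],0],
  [[0,15,0],0],
  [[0,10,0],0],
  [[0,7,0],0],
  [[0,4,0],0],
  [[0,1,0],0],
  [[0,0,0],0],
  [[0,0,0],0],
])

```text
t: 17.15
ee_pos: [0.4927, 0.1711, 0.0983]
ee_rot: [-0.5, 0.5, 0.5, -0.5]
ft_force: [-0.8, 0.3, 0.0]
opening: 0.0872
```

```bash
python3 - <<'E'
from h import *
print(ctrl.get_state()["t"],ctrl.get_state()["ee_pos"],ctrl.get_state()["ft_force"].round(1))
p=cams.capture("side"); im=cv2.resize(p["img"][120:210,180:280],None,fx=6,fy=6,interpolation=cv2.INTER_CUBIC)
cv2.imwrite("pics/side11.png",im)
E
```

```text
17.15 [0.49271325 0.17106671 0.09825787] [-0.8  0.3  0. ]
```

View pics/side11.png

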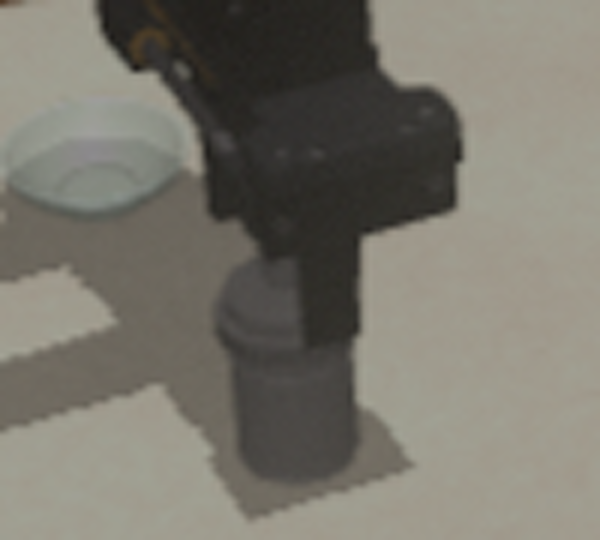

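The fingers straddle the knob with no contact and the near finger at (330,330). Down 2 mm more, then close.

>>> step_arm([
  [[0,1,0],0],
  [[0,1,0],0],
  [[0,0,0],0],
])

```text
t: 17.5
ee_pos: [0.4921, 0.1709, 0.0954]
ee_rot: [0.5, -0.5, -0.5, 0.5]
ft_force: [-0.8, -0.2, 0.3]
opening: 0.0871
```

>>> step_arm([
  [[0,0,0],0],
  [[0,0,0],0],
  [[0,0,0],0],
  [[0,0,0],0],
  [[0,0,0],0],
  [[0,0,0],0],
  [[0,0,0],0],
  [[0,0,0],0],
  [[0,0,0],0],
  [[0,0,0],0],
], jaw=1)

```text
t: 18.5
ee_pos: [0.4922, 0.171, 0.0955]
ee_rot: [-0.5, 0.5, 0.5, -0.5]
ft_force: [0.8, 0.6, 0.5]
opening: 0.0169
```

>>> step_arm([
  [[0,-1,0],0],
  [[0,-2,0],0],
  [[0,-3,0],0],
  [[0,-4,0],0],
  [[0,-6,0],0],
  [[0,-8,0],0],
  [[0,-8,0],0],
  [[0,-8,0],0],
  [[0,-8,0],0],
  [[0,-8,0],0],
])

```text
t: 19.5
ee_pos: [0.4923, 0.171, 0.1524]
ee_rot: [-0.5, 0.5, 0.5, -0.5]
ft_force: [-0.7, 0.4, -0.4]
opening: 0.0169
```

>>> step_arm([
  [[0,-7,0],0],
  [[0,-4,0],0],
  [[0,-2,0],0],
  [[0,-1,0],0],
  [[0,0,0],0],
  [[0,0,0],0],
  [[0,0,0],0],
])

```text
t: 20.2
ee_pos: [0.492, 0.1709, 0.1652]
ee_rot: [0.5, -0.5, -0.5, 0.5]
ft_force: [0.0, 0.0, -0.6]
opening: 0.0168
```

```bash
python3 - <<'E'
from h import *
s=ctrl.get_state();print(s["t"],s["ee_pos"],s["ft_force"].round(1),s["opening"])
for n in("side","top"):
    p=cams.capture(n); im=cv2.resize(p["img"][110:230,160:300],None,fx=5,fy=5,interpolation=cv2.INTER_CUBIC)
    cv2.imwrite(f"pics/{n}12.png",im)
    C,u,v=cloud(p);P=C[(np.hypot(C[:,0]-.492,C[:,1]-.171)<.034)]
    for a,b,r in((.01,.055,.025),(.062,.071,.028),(.07,.083,.018),(.135,.146,.024)):
        Q=P[(P[:,2]>a)&(P[:,2]<b)]
        if len(Q)>8:print(n,a,b,len(Q),circ(Q,r)[:2].round(4),Q[:,2].max())
E
```

```text
20.2 [0.49196213 0.17090141 0.16518183] [ 0.   0.  -0.6] 0.016812916241784933
side 0.01 0.055 306 [0.4928 0.1718] 0.054770435207759816
side 0.062 0.071 89 [0.4921 0.1723] 0.07092878664723379
side 0.07 0.083 274 [0.4907 0.1697] 0.0813211719927317
side 0.135 0.146 29 [0.4917 0.1726] 0.14594011201306412
top 0.01 0.055 38 [0.4922 0.171 ] 0.03945006851843924
top 0.062 0.071 94 [0.496  0.1701] 0.07091725247565017
top 0.07 0.083 108 [0.4869 0.1737] 0.07891127466771364
```

View pics/side12.png

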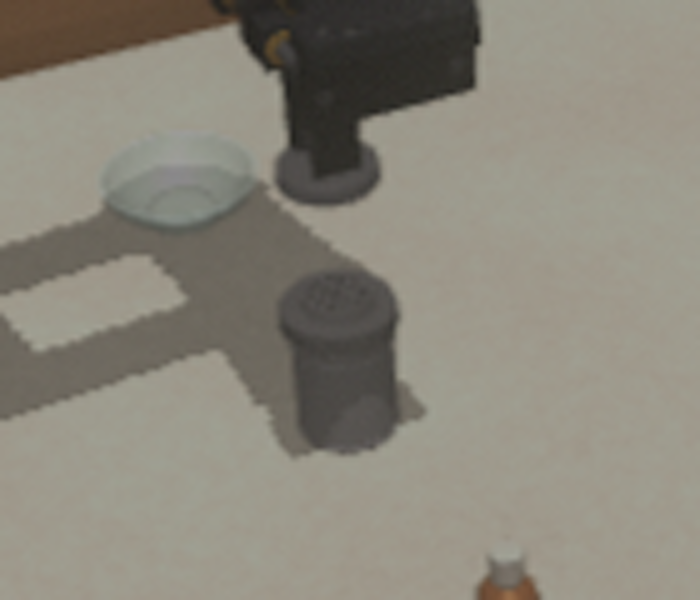

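The inner lid with its perforated top is seated on the tin at (338,300). The outer lid hangs level in the fingers at (328,170), about 70 mm above its seat. Handing in.

```bash
python3 -c "
from cell import ctrl
print(ctrl.job_done())"
```

```text
the job is handed in; nothing more can be done
None
```

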